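# Clamp the lens post into its bench bracket with the U-bolt

### The arm

A 6-joint arm with a two-finger parallel gripper is mounted at the origin on the work surface. World frame = base frame: x ahead of the robot, y to its left, z up, the work surface at z = 0. Lengths are in m, angles in rad, forces in N, time in s.
With the tool pointing down it reaches from about 0.35 to 0.975 m from the base axis. Payload 7.1 kg.
Tool frame: the origin (TCP) lies where the fingers leave the gripper's body, on its centre line; the fingertips stand 80 mm ahead of it and the grasp point (between the pads) lies 61 mm ahead of it; x points along the fingers, z is the direction in which the jaws open and shut, and the axes are right-handed (so a half turn about x gives the same grasp; the last joint's range is limited). The gripper opens to 88 mm and grips with 3 to 60 N. Pads are 20 mm wide; open, the fingers measure 115 mm over their backs; the gripper's body (75 mm by 178 mm) begins 61 mm behind the grasp point.
Start: joints at [1.098, 0.423, 1.63, -0, 1.089, -0.019], TCP at [0.274, 0.562, 0.303] pointing down, gripper open.
Joint ranges: [-3, 3], [-0.9, 2.11], [0.09, 2.58], [-1.31, 4.45], [0.11, 2.69], [-2.54, 2.54]. Speed limits (rad/s): [2.39, 2.39, 3.01, 3.14, 3.14, 3.14].

### API

Orientations are given as a 3x3 rotation matrix whose columns are the frame's x, y, z axes.
In Python, from bench import state, snapshot, get_calibration, job_done, silhouettes gives the robot as it stands. The module is installed in compiled form; this text tells all that it offers.
- The arm moves only by the tool carry_out, never from a script. Its argument "plan" is a list of rows, each a list of 7 numbers: the turn, a rotation vector about the tool's x, y, z in rad, then the shift along the tool's x, y, z in m, then the finger opening in m, from 0 to 0.0878. In form: [[ax, ay, az, x, y, z, jaw], ...]. A call has exactly 5 rows; each row is the pose to reach, as a shift and turn from the pose commanded when the call began, along the tool's axes at that moment; what a row does not reach only later rows make up. A row lasts 1/8 s, in which the tool goes at most 62.5 mm and 10.7 degrees, less where a joint would pass 70% of its speed; a pose out of reach is approached as far as the arm can. A call with a gripper value outside its range is refused whole. The fingers move at their own pace and stop on an object; the grip force is fixed at half the most. Time passes only in rows, so rows that repeat a pose let the fingers close, or fill a call up. It gives the time, the measured TCP pose, the force and the opening at its end, in the units of the state.
- state(): the state, without advancing time (a new reading comes with each control period).
- snapshot(name): name is "side" or "top"; returns (picture, depth): 384x512x3 uint8, red, green, blue; 384x512 float32, m along the optical axis (not along the pixel's ray), 0 where there is no reading.
- get_calibration(name): a dict with "mtx" (3x3 intrinsics, pixels), "R" (3x3) and "t" (3): a world point X has camera coordinates R X + t. Camera axes: x right, y down, z forward; pixel columns grow to the right and rows downward; lengths in m; the calibration is good to about 2 mm. A picture is of the moment at which its call begins. get_calibration takes no time and is no camera call.
- job_done(): hands the job in, once; it reports no verdict.
Trained networks look in the newest picture that a camera, given by its name, has taken for a name from the list of things; names that differ only in an ending like _2 or _b are one class to them, and where a whole thing is asked for, a point or a joint stands for the part that bears it (a point fixed in the world has none). Each returns a list of dicts, best first, with "confidence" (0 to 1); they miss things now and then, are a little off and sometimes report something else, mostly with a low value. They report only what shows in the picture. A call takes as long as a camera call.
- silhouettes(label, camera): "pixels" (384x512 bool, what is visible of it) and "location" ([column, row] in pixels, amid what is visible of it).
The state is a dict: "t": time; "joint_positions": joint angles; "qvel": joint speeds; "effort": joint torques, N m; "eef_pos": TCP position; "ee_rot": TCP orientation; "ft_force": force on the tool from outside, world axes, zero at the start; "wrist_torque": the same for the moment, N m; "gripper_width": opening from 0.0 (shut) to 1.0 (fully open).
Only numpy, scipy, OpenCV 4.12 (cv2) and the standard library are available. Lean on these libraries where they do the work, as an engineer would, in place of code of your own. Each camera call takes 0.05 s, during which the arm holds its last target.

### The job

Take the U-bolt with the red grip out of its wooden block and fit it over the brass lens post lying in the grey bracket, one leg on each side of the post, so that both legs go down through the two holes of the steel strap beneath it and the bend of the U rests fully home on the post. The strap is not always in the middle of the bracket, so feel for its holes along the post. Let go of the U-bolt and leave the prism, loupe, burner cover and tile where they are.

Things in the scene. Friction and masses are not known exactly. Their poses are not given: they have to be found in the camera images.
- ubolt: Loose steel U-bolt, legs down, about 180 g, in the block. Round bar 8 mm thick, round leg ends; leg axes at x = +20 and -20 mm. Origin midway between the leg ends, at their lowest level (10 mm above the bench in the block); z up to the grip. Inside of the bend 53 mm above the origin, outside 61 mm; two small black pads in the bend centre it on the post. May lean 0.06 rad in the block.
- grip (a point): Middle of the U-bolt's red plastic grip, 82 mm above the leg ends. The grip is an upright block, 36 mm along the U-bolt's x, 14 mm thick along its y, from 59 to 99 mm above the leg ends. Moves with the U-bolt.
- block: Wooden storage block fixed to the bench, 80 (x) x 50 (y) x 40 mm high, origin at the centre of its underside. Two pockets 9.5 mm square and 30 mm deep at x = +20 and -20 mm hold the legs of the U-bolt, whose x lies along the block's x.
- stand: Grey bracket fixed to the bench, holding the brass lens post. Origin: middle of its underside; y along the post, z up. Base plate 100 (x) x 190 (y) x 12 mm. Two cheeks under the post at y = +75 and -75 mm. Under the strap it is hollow down to the base, but for 6 mm ribs at y = +27 and -27 mm. With the U-bolt fully home the leg ends are 24 mm above the bench.
- post (a point): Top of the level brass post (22 mm thick, does not move), at mid-length above the bracket's origin, 77 mm above the bench; underside of the post at 55 mm. Axes as the bracket's: y along the post, from -100 to +100 mm. On its +y end a lens in a brass ring 60 mm across, top at 96 mm; on its -y end a black bakelite knob 36 mm across, out to -114 mm.
- strap_zone (a point): Point above the bracket's origin at the level of the top of the steel strap, 48 mm high. Strap fixed, cannot be shifted: 66 (x) x 90 (y) x 8 mm. Its two holes, at x = +20 and -20 mm either side of the post, are 13 mm along x, 10.5 mm along y, both at one y: the strap's middle, anywhere from -14 to +14 mm from this point along the post; not reported, to be felt or seen.
- prism: Violet-tinged glass prism standing on end, triangular, about 48 mm a side, 50 mm high; loose bystander. Origin at the centre of its underside.
- cover: Domed copper burner cover, 76 mm in diameter, 60 mm high with its button; loose bystander. Origin at the centre of its underside.
- loupe: Chrome loupe, round, 38 mm in diameter, 36 mm high; loose bystander. Origin at the centre of its underside.
- tile: White ceramic test tile, 70 x 70 x 8 mm; loose bystander. Origin at the centre of its underside.

How it is judged:
At the end, for the whole second after the job is handed in: U-bolt released and still, both legs through the strap: leg ends 18 to 29 mm above the bracket's underside (24 is home), within 7 mm of centred across the post and 19 mm of the bracket's middle along it, upright within 0.15 rad, square to the post within 0.25 rad; bystanders unmoved (z of ubolt in the frame of stand between 0.018 and 0.029 m and x of ubolt in the frame of stand between -0.007 and 0.007 m and y of ubolt in the frame of stand between -0.019 and 0.019 m and angle between the z axis of ubolt and the z axis of stand, either way round below 0.15 rad and angle between the y axis of ubolt and the y axis of stand, either way round below 0.25 rad and linear speed of ubolt below 0.02 m/s); the robot touches nothing.
It fails at once if the glass prism is shifted by more than 25 mm (distance of prism from where it was at the start of the episode above 0.025 m).
It fails at once if the copper burner cover is shifted by more than 25 mm (distance of cover from where it was at the start of the episode above 0.025 m).
It fails at once if the loupe is shifted by more than 25 mm (distance of loupe from where it was at the start of the episode above 0.025 m).
It fails at once if the ceramic tile is shifted by more than 25 mm (distance of tile from where it was at the start of the episode above 0.025 m).
It also fails if it takes over 48 s, if anything falls off the work surface, if the arm or the gripper's body presses on something with over 40 N, if the wrist force passes 120 N, or if a joint passes its speed limit or range.

## Working session

There is one attempt and no reset: what is moved stays moved. The work goes in short steps, Python scripts to look and compute and a tool call to move; the robot and the scene stay as the last step left them, time stands still between calls to the robot, and variables do not carry over. Pictures are saved under pics/ and viewed, and the job is handed in when it is done.

Besides the shell and the picture viewer there is one more tool, called after "Call:" as name(argument=value, ...) on one line, values as JSON. carry_out: Moves the arm, as the interface text tells. Its arguments: {"type":"object","properties":{"plan":{"type":"array","items":{"type":"array","items":{"type":"number"}}}},"required":["plan"]}

```bash
mkdir -p pics; python3 - <<'E'
from bench import *
import cv2,numpy as np
s=state();print(s)
for n in("side","top"):
    p,d=snapshot(n);cv2.imwrite(f"pics/{n}0.png",p[:,:,::-1]);np.savez(f"{n}0.npz",p=p,d=d)
    c=get_calibration(n);print(n,c)
E
```

```text
{'t': 0.0, 'joint_positions': array([ 1.09799811e+00,  4.23843130e-01,  1.63067277e+00, -2.23184463e-05,
        1.08858831e+00, -1.89662449e-02]), 'qvel': array([ 6.77053104e-04,  4.97611038e-04,  2.89727425e-04,  9.49857682e-04,
       -7.77336637e-04,  5.77012153e-05]), 'effort': array([-2.96428167e-03, -5.44627869e+01, -2.73667163e+01,  6.42909086e-02,
        2.28904327e-02, -1.15188604e-04]), 'eef_pos': array([0.27377646, 0.56137368, 0.30190694]), 'ee_rot': array([[-6.70727178e-04, -8.98778262e-01,  4.38402996e-01],
       [-1.35473940e-03,  4.38403509e-01,  8.98777241e-01],
       [-9.99998857e-01,  8.91251075e-06, -1.51165947e-03]]), 'ft_force': array([ 0.21448893, -0.64848429, -0.45254663]), 'wrist_torque': array([ 0.00284963,  0.00242543, -0.04918457]), 'gripper_width': 1.0026546926284283}
side {'mtx': array([[347.64201768,   0.        , 251.2824205 ],
       [  0.        , 347.64201768, 187.40249048],
       [  0.        ,   0.        ,   1.        ]]), 'R': array([[ 0.81566905, -0.57829954,  0.01592617],
       [-0.35567954, -0.52300358, -0.77457041],
       [ 0.45626316,  0.6261285 , -0.63228715]]), 't': array([-0.46109181,  0.26578671,  0.54416718])}
top {'mtx': array([[489.06171782,   0.        , 264.27994155],
       [  0.        , 489.06171782, 191.68432858],
       [  0.        ,   0.        ,   1.        ]]), 'R': array([[ 0.0138086 , -0.99985027, -0.01042903],
       [-0.99619187, -0.0128586 , -0.08623463],
       [ 0.08608762,  0.01158009, -0.99622027]]), 't': array([-0.01665455,  0.54147359,  0.99783656])}
```

View pics/side0.png

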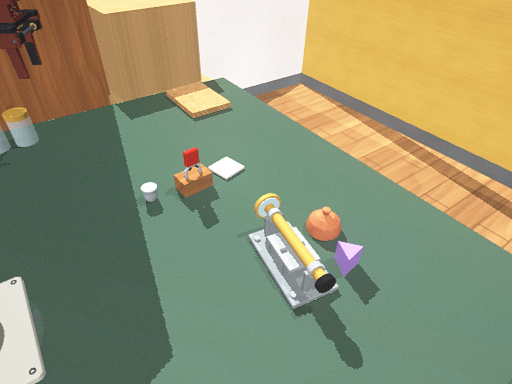

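View pics/top0.png

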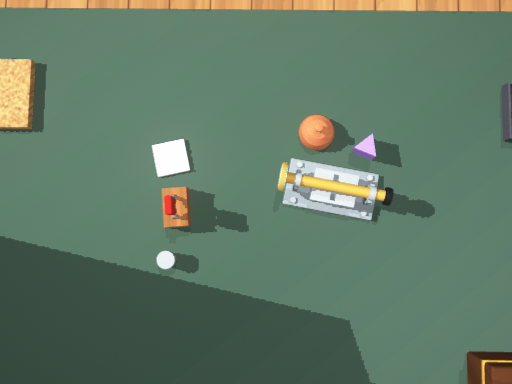

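```bash
cat > h.py <<'E'
from bench import *
import cv2,numpy as np
def cloud(n,d,mask):
    c=get_calibration(n);v,u=np.nonzero(mask&(d>0));z=d[v,u]
    P=np.c_[(u-c['mtx'][0,2])*z/c['mtx'][0,0],(v-c['mtx'][1,2])*z/c['mtx'][1,1],z]
    return (P-c['t'])@c['R'],u,v
def proj(n,X):
    c=get_calibration(n);q=(np.atleast_2d(X)@c['R'].T+c['t'])@c['mtx'].T
    return q[:,:2]/q[:,2:]
E
python3 - <<'E'
from h import *
for n in("side","top"):
    p,d=snapshot(n);np.savez(n+"0.npz",p=p,d=d)
    m={}
    for l in("ubolt","grip","block","stand","post","strap_zone","tile","loupe","cover","prism"):
        try:r=silhouettes(l,n)
        except Exception as e: print(n,l,e);continue
        for q in r[:2]:
            X,u,v=cloud(n,d,q['pixels'])
            print(n,l,round(q['confidence'],2),np.round(q['location']),q['pixels'].sum(),np.round(np.median(X,0),3) if len(X) else '',np.round(X.max(0),3) if len(X) else '')
        if r:m[l]=r[0]['pixels']
    np.savez(n+"m.npz",**m)
for n,b,f in(("top",(270,150,400,230),6),("side",(240,185,350,310),5),("top",(150,130,220,280),4)):
    p=np.load(n+"0.npz")['p'][b[1]:b[3],b[0]:b[2],::-1]
    p=cv2.resize(p,None,fx=f,fy=f,interpolation=2)
    if p.shape[0]>600:p=cv2.resize(p,None,fx=600/p.shape[0],fy=600/p.shape[0])
    cv2.imwrite(f"pics/z_{n}_{b[0]}.png",p)
E
```

```text
side ubolt 0.73 [192. 160.] 359 [0.506 0.165 0.082] [0.583 0.329 0.111]
side grip 0.74 [284. 264.] 4156 [ 0.532 -0.177  0.032] [ 0.634 -0.016  0.097]
side grip 0.54 [186. 163.] 387 [0.505 0.165 0.08 ] [0.593 0.334 0.111]
side block 0.91 [193. 179.] 807 [0.5   0.148 0.032] [0.55  0.197 0.059]
side stand 0.64 [284. 264.] 4124 [ 0.532 -0.178  0.035] [0.654 0.04  0.097]
side post 0.72 [286. 265.] 3874 [ 0.532 -0.179  0.032] [ 0.613 -0.024  0.096]
side strap_zone 0.65 [286. 267.] 3937 [ 0.532 -0.18   0.034] [ 0.613 -0.024  0.097]
side tile 0.82 [225. 165.] 484 [0.612 0.182 0.007] [0.664 0.231 0.011]
side loupe 0.82 [151. 190.] 252 [0.398 0.177 0.033] [0.426 0.212 0.037]
side cover 0.61 [326. 225.] 902 [ 0.657 -0.135  0.03 ] [ 0.721 -0.087  0.061]
side cover 0.26 [283. 264.] 4083 [ 0.532 -0.178  0.034] [0.634 0.038 0.097]
side prism 0.83 [346. 254.] 658 [ 0.63  -0.228  0.038] [ 0.702 -0.194  0.053]
top ubolt 0.74 [167. 204.] 198 [0.508 0.169 0.108] [0.528 0.18  0.114]
top grip 0.81 [171. 207.] 256 [0.506 0.171 0.106] [0.533 0.189 0.114]
top block 0.92 [179. 209.] 878 [0.506 0.165 0.041] [0.554 0.208 0.109]
top stand 0.64 [332. 188.] 3941 [ 0.547 -0.145  0.015] [ 0.615 -0.037  0.101]
top stand 0.64 [172. 159.] 1072 [0.613 0.19  0.009] [0.654 0.23  0.015]
top post 0.78 [328. 190.] 3983 [ 0.546 -0.142  0.015] [ 0.615 -0.037  0.101]
top strap_zone 0.78 [330. 189.] 3832 [ 0.546 -0.144  0.015] [ 0.613 -0.037  0.101]
top tile 0.61 [171. 160.] 1035 [0.614 0.191 0.009] [0.652 0.231 0.015]
top tile 0.16 [316. 131.] 1006 [ 0.667 -0.115  0.035] [ 0.714 -0.081  0.063]
top loupe 0.71 [166. 258.] 310 [0.4   0.19  0.037] [0.418 0.218 0.042]
top cover 0.76 [318. 129.] 967 [ 0.666 -0.115  0.035] [ 0.714 -0.081  0.063]
top prism 0.73 [367. 148.] 373 [ 0.631 -0.22   0.049] [ 0.669 -0.192  0.056]
```

View pics/z_top_270.png

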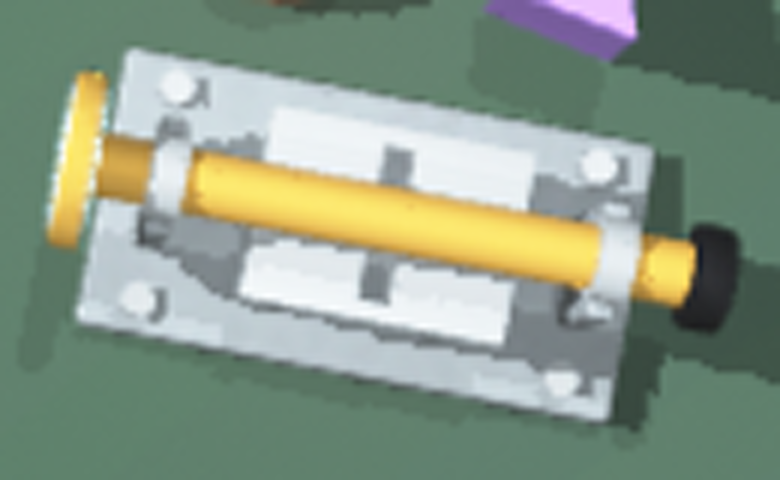

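View pics/z_side_240.png

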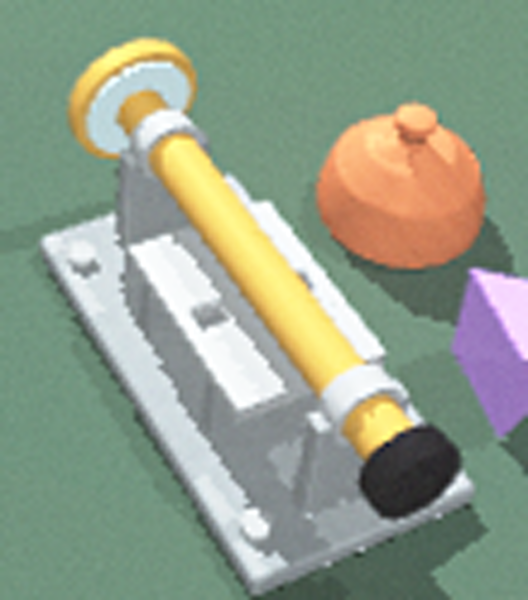

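View pics/z_top_150.png

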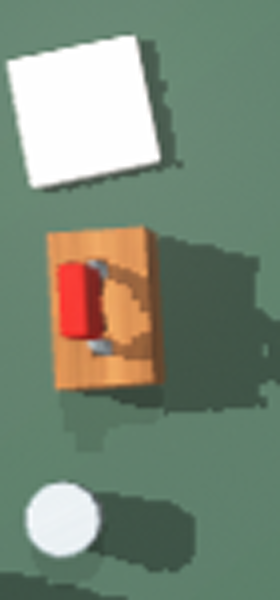

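```bash
cat >> h.py <<'E'
def back(n,px,z):
    c=get_calibration(n);px=np.atleast_2d(px).astype(float)
    r=np.c_[px,np.ones(len(px))]@np.linalg.inv(c['mtx']).T@c['R'];o=-c['R'].T@c['t']
    return o+r*((z-o[2])/r[:,2])[:,None]
E
python3 - <<'E'
from h import *
T=lambda *a:np.array(a,float)/6-0.5+0.5/6+np.array([270,150])
S=lambda *a:np.array(a,float)/4.8-0.5+0.5/4.8+np.array([240,185])
B=back("top",[T(127,48),T(655,147),T(607,422),T(78,322)],.012);print("base",B.round(4),B.mean(0).round(4))
for i in range(4):
    e=B[(i+1)%4]-B[i];print(np.linalg.norm(e),np.arctan2(e[1],e[0]))
H=back("top",[T(397,167),T(376,282)],.044);print("holes",H.round(4),H.mean(0))
St=back("top",[T(275,107),T(536,154),T(507,345),T(240,297)],.048);print("strap",St.round(4),St.mean(0))
for i in range(4):
    e=St[(i+1)%4]-St[i];print(np.linalg.norm(e),np.arctan2(e[1],e[0]))
print("side hole",back("side",[S(209,315),S(307,278)],.045))
print("side strap",back("side",[S(133,243),S(238,410),S(310,388),S(382,357),S(262,203)],.048))
print("side base",back("side",[S(43,242),S(253,592),S(470,492)],.012))
# block top corners
R=lambda *a:np.array(a,float)/4-0.5+0.125+np.array([150,130])
K=back("top",[R(48,234),R(150,228),R(161,384),R(57,389)],.04);print("block",K.round(4),K.mean(0))
for i in range(4):
    e=K[(i+1)%4]-K[i];print(np.linalg.norm(e),np.arctan2(e[1],e[0]))
# bench z
for n in("top","side"):
    d=np.load(n+"0.npz")['d'];m=np.zeros(d.shape,bool)
    if n=="top":m[230:260,180:380]=1
    else:m[200:240,180:220]=1
    X,_,_=cloud(n,d,m);print(n,"bench z",np.median(X[:,2]),X[:,2].std())
    p=np.load(n+"0.npz")['p'].astype(int)
    red=(p[...,0]>130)&(p[...,1]<60)&(p[...,2]<60)
    x0=np.zeros_like(red)
    if n=="top":x0[180:230,150:200]=1
    else:x0[140:180,170:210]=1
    red&=x0;X,u,v=cloud(n,d,red)
    print("red",red.sum(),X.mean(0).round(4),X.min(0).round(3),X.max(0).round(3))
    t=X[X[:,2]>X[:,2].max()-.008];print(" top",len(t),np.median(t,0).round(4),t.min(0).round(3),t.max(0).round(3))
    r=cv2.minAreaRect(np.c_[u,v].astype(np.float32));print(r,cv2.boxPoints(r))
# post line
d=np.load("top0.npz")['d'];p=np.load("top0.npz")['p'].astype(int)
y=(p[...,0]>150)&(p[...,2]<110)&(p[...,1]>100);b=np.zeros_like(y);b[160:215,300:375]=1;y&=b
X,u,v=cloud("top",d,y);print(len(X),X.mean(0),np.percentile(X[:,2],[5,50,95,99]))
l=cv2.fitLine(np.c_[u,v].astype(np.float32),2,0,.01,.01).ravel();print(l)
L=back("top",[l[2:]-l[:2]*30,l[2:],l[2:]+l[:2]*30],.072);print(L,np.arctan2(*(L[0]-L[2])[[1,0]]))
E
```

```text
base [[ 0.616  -0.0645  0.012 ]
 [ 0.5831 -0.2506  0.012 ]
 [ 0.4861 -0.2333  0.012 ]
 [ 0.5187 -0.0482  0.012 ]] [ 0.551  -0.1491  0.012 ]
0.1890103159954921 -1.7459537178644808
0.09848590741846723 2.9646285935701733
0.187923626544796 1.3966612395080569
0.09868204703525316 -0.1659473149416276
holes [[ 0.5711 -0.1556  0.044 ]
 [ 0.5316 -0.1485  0.044 ]] [ 0.5513418  -0.15204574  0.044     ]
strap [[ 0.5906 -0.1135  0.048 ]
 [ 0.5756 -0.2022  0.048 ]
 [ 0.5105 -0.1922  0.048 ]
 [ 0.5256 -0.102   0.048 ]] [ 0.55060271 -0.15249433  0.048     ]
0.08993809912109324 -1.7384131285760898
0.06587193457174907 2.9897161451274332
0.09149582850069302 1.4051765033029018
0.06604854258099864 -0.1755011782936708
side hole [[ 0.53255063 -0.15027675  0.045     ]
 [ 0.57798449 -0.15784602  0.045     ]]
side strap [[ 0.52935083 -0.10438856  0.048     ]
 [ 0.51034837 -0.19404735  0.048     ]
 [ 0.5395261  -0.20176932  0.048     ]
 [ 0.5725838  -0.20651188  0.048     ]
 [ 0.58856434 -0.11716468  0.048     ]]
side base [[ 0.51855108 -0.05560748  0.012     ]
 [ 0.48269414 -0.23996459  0.012     ]
 [ 0.579211
[... 583 characters left out ...]
4. 214.]
 [165. 214.]]
side bench z -1.0163586756413318e-05 0.0009318705429999316
red 180 [0.5046 0.1633 0.0908] [0.489 0.159 0.071] [0.523 0.171 0.109]
 top 40 [0.5058 0.163  0.1052] [0.49  0.16  0.101] [0.523 0.171 0.109]
((191.11537170410156, 158.076904296875), (14.31647777557373, 14.708710670471191), 78.69007110595703) [[182.5     152.49998]
 [196.92307 149.61537]
 [199.73074 163.65382]
 [185.30768 166.53844]]
608 [ 0.54956792 -0.15002527  0.07489499] [0.06963265 0.07538183 0.07910821 0.08027696]
[9.8262995e-01 1.8557584e-01 3.3505429e+02 1.8636842e+02]
[[ 0.56023786 -0.09186453  0.072     ]
 [ 0.54985527 -0.15045468  0.072     ]
 [ 0.53950617 -0.20885584  0.072     ]] 1.3954098953916303
```

```bash
cat >> h.py <<'E'
from scipy.spatial.transform import Rotation as Ro
def go(pos,ang,extra=None):
    """tool x down, tool z at heading ang"""
    s=state();R0=s['ee_rot'];z=np.array([np.cos(ang),np.sin(ang),0]);x=np.array([0,0,-1.]);R1=np.c_[x,np.cross(z,x),z]
    rv=Ro.from_matrix(R0.T@R1).as_rotvec();sh=R0.T@(np.array(pos)-s['eef_pos'])
    print("rot",rv.round(4),"deg",np.degrees(np.linalg.norm(rv)).round(1),"shift",sh.round(4),"n",np.linalg.norm(sh).round(3));return rv,sh
E
python3 - <<'E'
from h import *
print(back("top",[[169.5,205.5],[165,197],[174,214]],.107))
R=lambda *a:np.array(a,float)/4-0.5+0.125+np.array([150,130])
# red grip top face corners in zoom; legs where they enter block
print(back("top",[R(57,265),R(86,262),R(92,337),R(62,338)],.109))
print("legs",back("top",[R(99,268),R(101,347)],.045))
p=np.load("side0.npz")['p'][130:200,160:230,::-1]
cv2.imwrite("pics/gs.png",cv2.resize(p,None,fx=8,fy=8,interpolation=2))
p=np.load("top0.npz")['p'][185:235,150:200,::-1]
cv2.imwrite("pics/gt.png",cv2.resize(p,None,fx=10,fy=10,interpolation=2))
E
```

```text
[[0.50551342 0.17077477 0.107     ]
 [0.52172188 0.17992391 0.107     ]
 [0.48935675 0.16165486 0.107     ]]
[[0.52370756 0.1817193  0.109     ]
 [0.52532825 0.16785356 0.109     ]
 [0.48948368 0.16389904 0.109     ]
 [0.48881485 0.17822629 0.109     ]]
legs [[0.52725582 0.17409025 0.045     ]
 [0.48690725 0.17187029 0.045     ]]
```

View pics/gs.png

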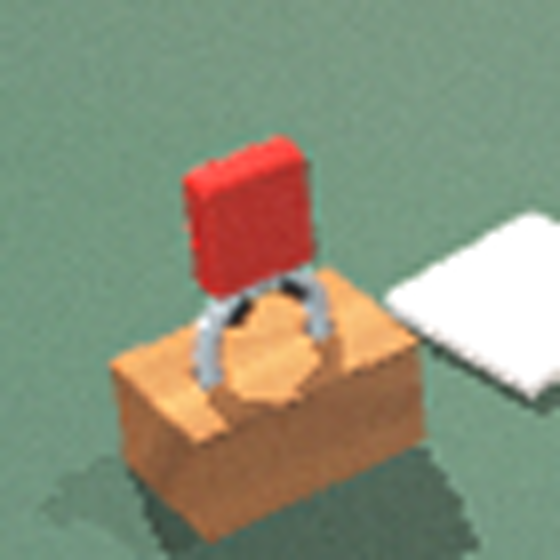

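View pics/gt.png

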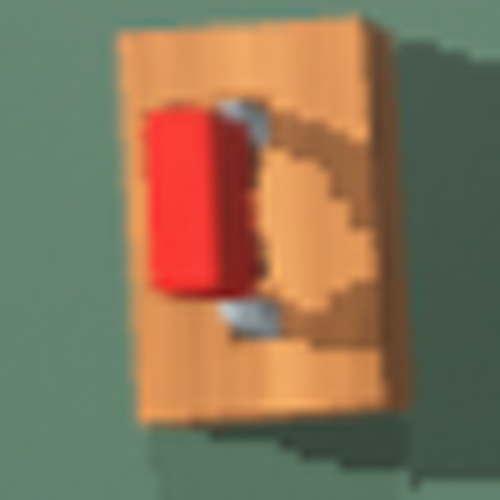

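```bash
python3 - <<'E'
from h import *
go([.507,.172,.235],1.65)
E
```

```text
rot [-0.533 -0.    -0.   ] deg 30.5 shift [ 0.0677 -0.3803 -0.2481] n 0.459
```

Call:
carry_out(plan=[[-0.1, 0, 0, 0, -0.05, -0.033, 0.0878], [-0.2, 0, 0, 0, -0.1, -0.065, 0.0878], [-0.3, 0, 0, 0, -0.15, -0.098, 0.0878], [-0.4, 0, 0, 0, -0.2, -0.13, 0.0878], [-0.5, 0, 0, 0, -0.25, -0.163, 0.0878]])

```text
t: 1.82
eef_pos: [0.428, 0.3041, 0.3029]
ee_rot: [[0.001, -0.999, -0.05], [0.0, -0.05, 0.999], [-1.0, -0.001, 0.0]]
ft_force: [0.7, -0.5, 0.1]
gripper_width: 0.998
```

```bash
python3 - <<'E'
from h import *
go([.507,.172,.235],1.65)
E
```

```text
rot [-0.0294  0.0004  0.0007] deg 1.7 shift [ 0.0679 -0.0723 -0.1358] n 0.168
```

Call:
carry_out(plan=[[-0.01, 0, 0, 0.02, -0.023, -0.045, 0.0878], [-0.02, 0, 0, 0.04, -0.047, -0.09, 0.0878], [-0.03, 0, 0, 0.06, -0.072, -0.136, 0.0878], [-0.03, 0, 0, 0.068, -0.072, -0.136, 0.0878], [-0.03, 0, 0, 0.068, -0.072, -0.136, 0.0878]])

```text
t: 2.45
eef_pos: [0.505, 0.1732, 0.2342]
ee_rot: [[-0.001, -0.997, -0.075], [-0.0, -0.075, 0.997], [-1.0, 0.001, -0.0]]
ft_force: [-0.7, 0.1, 0.7]
gripper_width: 0.999
```

```bash
python3 - <<'E'
from h import *
go([.507,.172,.153],1.65)
for n in("top","side"):
    p,d=snapshot(n);np.savez(n+"1.npz",p=p,d=d)
    q=p[150:270,110:270] if n=="top" else p[60:210,110:290]
    cv2.imwrite(f"pics/{n}1.png",cv2.resize(q[:,:,::-1],None,fx=4,fy=4,interpolation=2))
E
```

```text
rot [-0.004  -0.0001 -0.0014] deg 0.2 shift [ 0.0812 -0.002  -0.0013] n 0.081
```

View pics/side1.png

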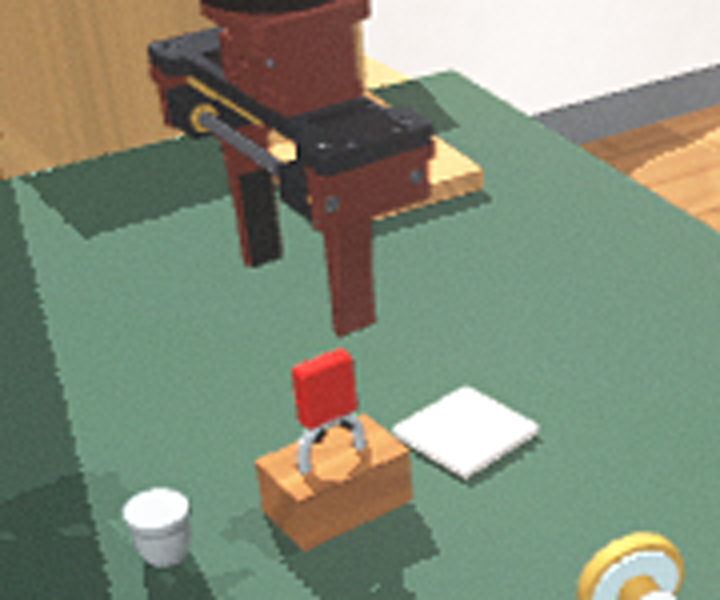

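View pics/top1.png

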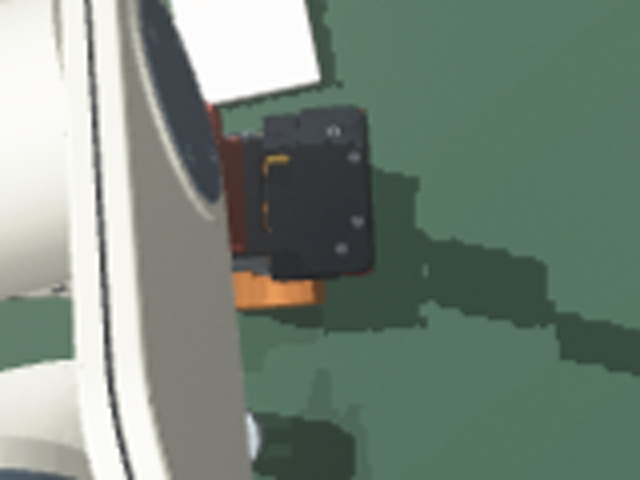

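Call:
carry_out(plan=[[0, 0, 0, 0.04, -0.002, -0.001, 0.0878], [0, 0, 0, 0.081, -0.002, -0.001, 0.0878], [0, 0, 0, 0.081, -0.002, -0.001, 0.0878], [0, 0, 0, 0.081, -0.002, -0.001, 0.03], [0, 0, 0, 0.081, -0.002, -0.001, 0.022]])

```text
t: 3.18
eef_pos: [0.5084, 0.173, 0.1555]
ee_rot: [[0.003, -0.997, -0.077], [0.001, -0.077, 0.997], [-1.0, -0.003, 0.001]]
ft_force: [-0.5, -0.0, 0.6]
gripper_width: 0.808
```

```bash
python3 - <<'E'
from h import *
s=state();print(s['gripper_width']*88,s['eef_pos'],s['ft_force'],s['wrist_torque'])
for n in("side",):
    p,d=snapshot(n);q=p[60:210,110:290]
    cv2.imwrite(f"pics/{n}2.png",cv2.resize(q[:,:,::-1],None,fx=4,fy=4,interpolation=2))
E
```

```text
71.14450301018277 [0.50839734 0.17296275 0.1555461 ] [-0.4897046  -0.00594754  0.61016261] [ 0.03178648 -0.02936529 -0.008795  ]
```

View pics/side2.png

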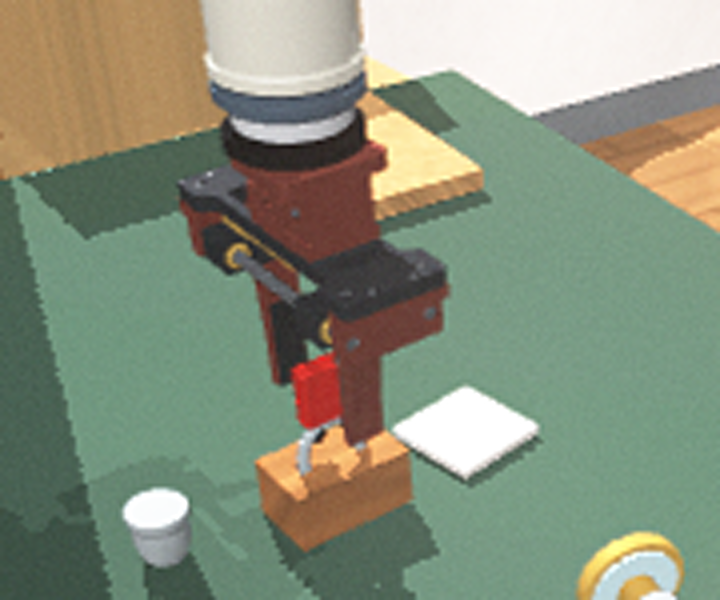

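```bash
python3 - <<'E'
from h import *
print(proj("side",[[.5084,.173,.0945],[.507,.172,.092],[.505,.129,.075],[.507,.173-.007,.092]]))
E
```

```text
[[190.1820778  154.22021384]
 [189.95118697 155.4790854 ]
 [198.53554308 170.45272233]
 [191.13941055 156.66139036]]
```

Call:
carry_out(plan=[[0, 0, 0, 0.002, 0, 0, 0.03], [0, 0, 0, 0.002, 0, 0, 0.01], [0, 0, 0, 0.002, 0, 0, 0], [0, 0, 0, 0.002, 0, 0, 0], [0, 0, 0, 0.002, 0, 0, 0]])

```text
t: 3.85
eef_pos: [0.5075, 0.1723, 0.1516]
ee_rot: [[-0.0, -0.997, -0.076], [-0.0, -0.076, 0.997], [-1.0, 0.0, -0.0]]
ft_force: [1.0, 0.3, -0.9]
gripper_width: 0.197
```

```bash
python3 - <<'E'
from h import *
s=state();print(s['gripper_width']*88,s['eef_pos'],s['ft_force'],s['wrist_torque'])
E
```

```text
17.334025871674093 [0.5074788  0.17225371 0.15163761] [ 1.03169655  0.28832805 -0.89926441] [ 0.04050683  0.09219404 -0.01112769]
```

Call:
carry_out(plan=[[0, 0, 0, 0, 0, 0, 0], [0, 0, 0, 0, 0, 0, 0], [0, 0, 0, 0, 0, 0, 0], [0, 0, 0, -0.01, 0, 0, 0], [0, 0, 0, -0.03, 0, 0, 0]])

```text
t: 4.47
eef_pos: [0.5071, 0.1722, 0.1817]
ee_rot: [[-0.002, -0.997, -0.076], [-0.0, -0.076, 0.997], [-1.0, 0.002, -0.0]]
ft_force: [-0.7, -0.2, -0.9]
gripper_width: 0.158
```

```bash
python3 - <<'E'
from h import *
s=state();print(s['gripper_width']*88,s['eef_pos'],s['ft_force'],s['wrist_torque'])
p,d=snapshot("side");q=p[60:210,110:290]
cv2.imwrite(f"pics/side3.png",cv2.resize(q[:,:,::-1],None,fx=4,fy=4,interpolation=2))
E
```

```text
13.88029531922657 [0.50706049 0.17216827 0.18172714] [-0.65838202 -0.23423295 -0.8829226 ] [0.03929743 0.00861616 0.0094221 ]
```

View pics/side3.png

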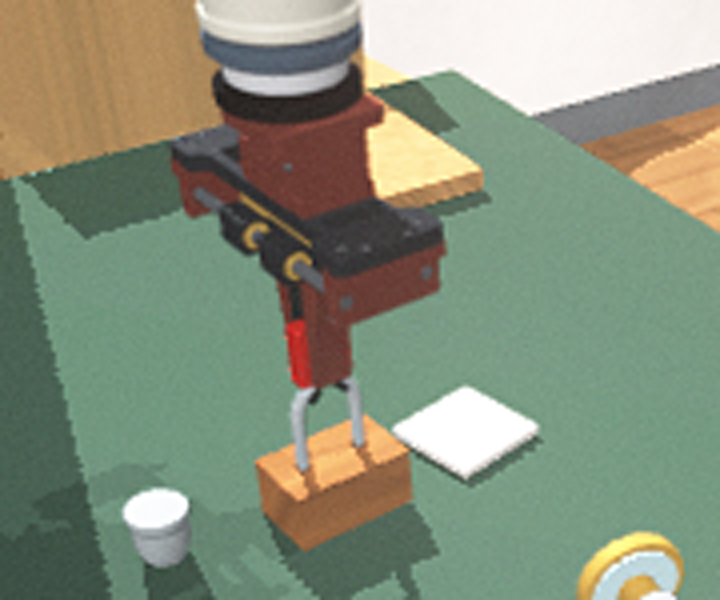

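Call:
carry_out(plan=[[0, 0, 0, -0.04, 0, 0, 0], [0, 0, 0, -0.09, 0, 0, 0], [0, 0, 0, -0.09, 0, 0, 0], [0, 0, 0, -0.09, 0, 0, 0], [0, 0, 0, -0.09, 0, 0, 0]])

```text
t: 5.15
eef_pos: [0.5065, 0.172, 0.27]
ee_rot: [[-0.003, -0.997, -0.076], [-0.001, -0.076, 0.997], [-1.0, 0.003, -0.001]]
ft_force: [0.1, 0.1, -2.2]
gripper_width: 0.157
```

```bash
python3 - <<'E'
from h import *
s=state();print(s['gripper_width']*88,s['eef_pos'],s['ft_force'],s['wrist_torque'])
for n in("side","top"):
  p,d=snapshot(n);np.savez(n+"4.npz",p=p,d=d)
p=np.load("side4.npz")['p'];q=p[60:210,110:290]
cv2.imwrite(f"pics/side4.png",cv2.resize(q[:,:,::-1],None,fx=4,fy=4,interpolation=2))
go([.551,-.152,.271],1.397)
E
```

```text
13.855236730287078 [0.5065022  0.1719879  0.27001535] [ 0.12796907  0.05445256 -2.23065459] [ 0.00315373 -0.01410038  0.02677437]
rot [ 0.25   -0.001  -0.0026] deg 14.3 shift [-0.0006 -0.0194 -0.3265] n 0.327
```

View pics/side4.png

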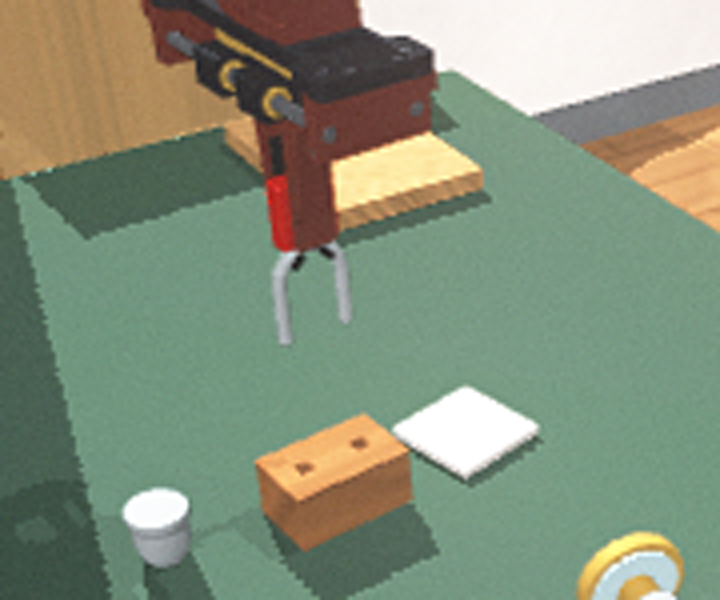

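```bash
python3 - <<'E'
from h import *
c=np.array([.5065,.172,.1284]);x=np.array([.997,.076,0])
for P in(c-.02*x,c+.02*x,c-.02*x+[0,0,.04],c+.02*x+[0,0,.04]):
    q=proj("side",P)[0];print((q-[110,60])*4)
# block hole centres in side at z=.04 
A=np.array([[304,467],[359,442]])/4+[110-.4,60-.4]
print(back("side",A,.039))
E
```

```text
[282.76772646 341.19191852]
[342.46576825 318.3416639 ]
[274.6058833  279.42092085]
[336.43212944 257.41441055]
[[0.48838828 0.16988726 0.039     ]
 [0.52849305 0.17375978 0.039     ]]
```

Call:
carry_out(plan=[[0.05, 0, 0, 0, -0.003, -0.05, 0], [0.1, 0, 0, 0, -0.006, -0.105, 0], [0.15, 0, 0, 0, -0.01, -0.16, 0], [0.2, 0, 0, 0, -0.013, -0.215, 0], [0.25, 0, 0, 0, -0.016, -0.27, 0]])

```text
t: 5.88
eef_pos: [0.5438, -0.0975, 0.2708]
ee_rot: [[-0.001, -0.985, 0.175], [0.0, 0.175, 0.985], [-1.0, 0.001, 0.0]]
ft_force: [-0.0, -0.2, -2.1]
gripper_width: 0.16
```

```bash
python3 - <<'E'
from h import *
go([.551,-.153,.227],1.397)
E
```

```text
rot [-0.0017  0.0001 -0.0014] deg 0.1 shift [ 0.0438 -0.0169 -0.0534] n 0.071
```

Call:
carry_out(plan=[[0, 0, 0, 0, -0.017, -0.03, 0], [0, 0, 0, 0, -0.017, -0.053, 0], [0, 0, 0, 0.02, -0.017, -0.053, 0], [0, 0, 0, 0.042, -0.017, -0.053, 0], [0, 0, 0, 0.042, -0.017, -0.053, 0]])

```text
t: 6.5
eef_pos: [0.5502, -0.1506, 0.2273]
ee_rot: [[-0.005, -0.985, 0.173], [0.001, 0.173, 0.985], [-1.0, 0.005, 0.001]]
ft_force: [0.0, -0.4, -2.9]
gripper_width: 0.156
```

```bash
python3 - <<'E'
from h import *
s=state();print(s['ft_force'],s['wrist_torque'])
go([.551,-.153,.227],1.397)
p,d=snapshot("side");np.savez("side5.npz",p=p,d=d);q=p[180:300,230:370]
cv2.imwrite(f"pics/side5.png",cv2.resize(q[:,:,::-1],None,fx=5,fy=5,interpolation=2))
p,d=snapshot("top");np.savez("top5.npz",p=p,d=d);q=p[140:240,260:410]
cv2.imwrite(f"pics/top5.png",cv2.resize(q[:,:,::-1],None,fx=5,fy=5,interpolation=2))
e=s['eef_pos'];R=s['ee_rot']
c=e+R[:,0]*.1416
for k in(-1,1): print((proj("side",c-k*R[:,1]*.02)[0]-[230,180])*5+2)
E
```

```text
[ 0.02620334 -0.40844938 -2.93488452] [0.02725885 0.04144324 0.00559378]
rot [-0.0002  0.0006 -0.0051] deg 0.3 shift [ 0.0003 -0.0012 -0.0022] n 0.003
[264.40823452 277.29094561]
[357.25040477 245.05135079]
```

View pics/side5.png

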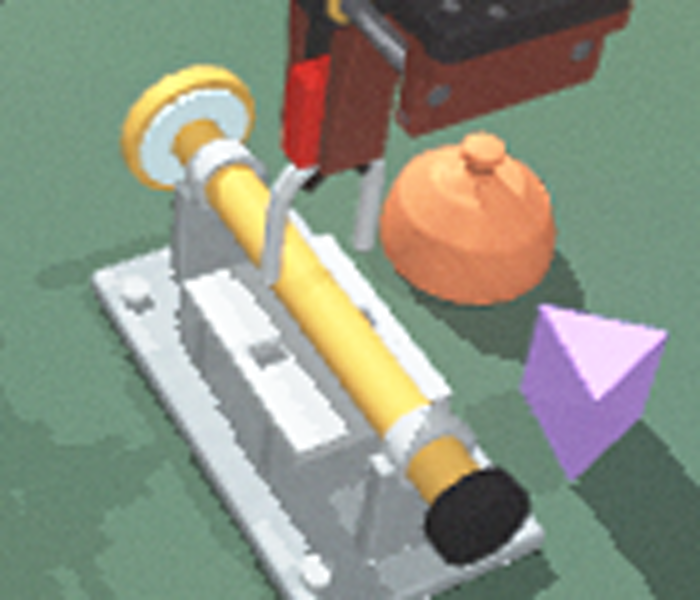

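View pics/top5.png

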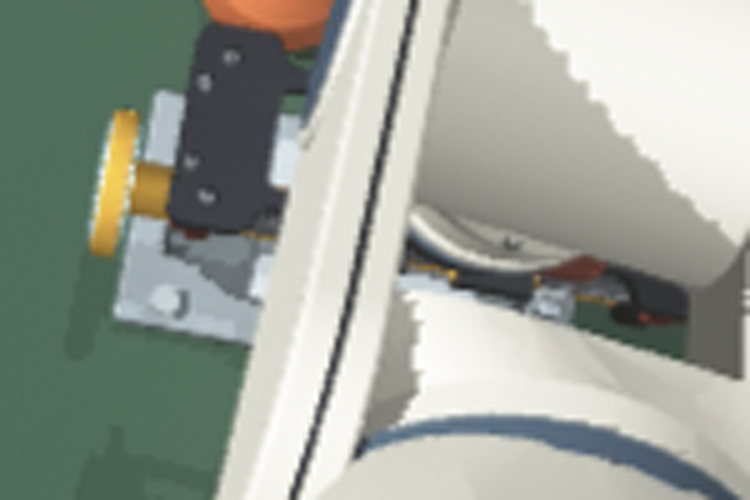

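```bash
python3 - <<'E'
from h import *
f=lambda *a:(np.array(a,float)-2)/5+[230,180]
a=back("side",[f(271,280),f(366,247)],.0857);b=back("side",[f(268,352),f(370,316)],.047)
print(a,b);print(b-a)
s=state();R=s['ee_rot']
print((b-a)@R)
p=np.load("side5.npz")['p']
q=p[225:265,270:315];cv2.imwrite("pics/zz.png",cv2.resize(q[:,:,::-1],None,fx=14,fy=14,interpolation=0))
E
```

```text
[[ 0.5310685  -0.14924196  0.0857    ]
 [ 0.57122285 -0.15651017  0.0857    ]] [[ 0.5317849  -0.15113883  0.047     ]
 [ 0.5761705  -0.15963972  0.047     ]]
[[ 0.0007164  -0.00189688 -0.0387    ]
 [ 0.00494765 -0.00312955 -0.0387    ]]
[[ 0.03869884 -0.00107083 -0.00174779]
 [ 0.03869456 -0.00545144 -0.00223067]]
```

View pics/zz.png

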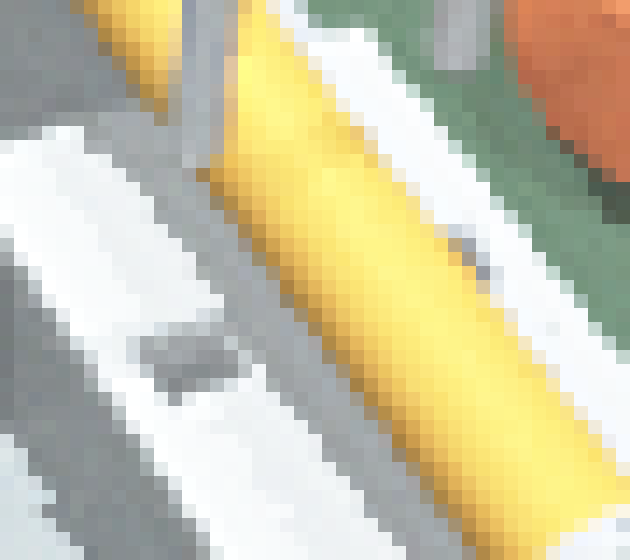

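Call:
carry_out(plan=[[0, 0, -0.005, 0.0, -0.001, -0.002, 0], [0, 0, -0.005, 0.01, -0.001, -0.002, 0], [0, 0, -0.005, 0.02, -0.001, -0.002, 0], [0, 0, -0.005, 0.028, -0.001, -0.002, 0], [0, 0, -0.005, 0.034, -0.001, -0.002, 0]])

```text
t: 7.22
eef_pos: [0.552, -0.1529, 0.1948]
ee_rot: [[0.004, -0.985, 0.173], [-0.001, 0.173, 0.985], [-1.0, -0.004, 0.0]]
ft_force: [0.1, 0.1, -2.2]
gripper_width: 0.156
```

```bash
python3 - <<'E'
from h import *
s=state();print(s['ft_force'],s['wrist_torque'])
go([.551,-.153,.227],1.397)
p,d=snapshot("side");np.savez("side6.npz",p=p,d=d);q=p[180:300,230:370]
cv2.imwrite(f"pics/side6.png",cv2.resize(q[:,:,::-1],None,fx=5,fy=5,interpolation=2))
E
```

```text
[ 0.13868122  0.08431574 -2.17343972] [-0.0215344  -0.06715447 -0.01398965]
rot [0.0001 0.0001 0.0042] deg 0.2 shift [-0.0322  0.0008 -0.0002] n 0.032
```

View pics/side6.png

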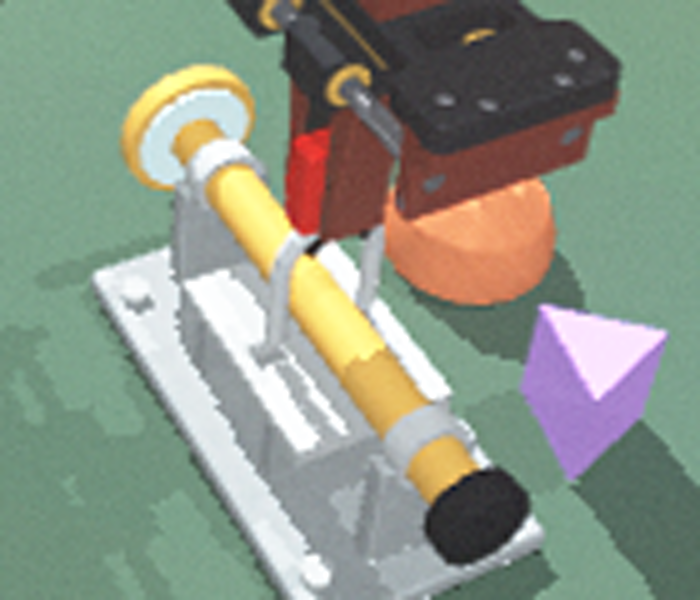

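Call:
carry_out(plan=[[0, 0, 0.002, 0.003, 0, 0, 0], [0, 0, 0.002, 0.006, 0, 0, 0], [0, 0, 0.002, 0.008, 0, 0, 0], [0, 0, 0.002, 0.01, 0, 0, 0], [0, 0, 0.002, 0.01, 0, 0, 0]])

```text
t: 7.9
eef_pos: [0.5522, -0.153, 0.1856]
ee_rot: [[0.003, -0.985, 0.173], [-0.0, 0.173, 0.985], [-1.0, -0.003, 0.0]]
ft_force: [0.4, -0.5, -2.1]
gripper_width: 0.16
```

```bash
python3 - <<'E'
from h import *
s=state();print(s['ft_force'],s['wrist_torque'])
go([.551,-.153,.167],1.397)
E
```

```text
[ 0.41738724 -0.51063383 -2.06450566] [ 0.05108748 -0.02453425  0.0185561 ]
rot [-0.0001  0.      0.0029] deg 0.2 shift [ 0.0186  0.0013 -0.0002] n 0.019
```

Call:
carry_out(plan=[[0, 0, 0.002, 0.003, 0.001, 0, 0], [0, 0, 0.002, 0.006, 0.001, 0, 0], [0, 0, 0.002, 0.009, 0.001, 0, 0], [0, 0, 0.002, 0.012, 0.001, 0, 0], [0, 0, 0.002, 0.012, 0.001, 0, 0]])

```text
t: 8.52
eef_pos: [0.5512, -0.1528, 0.1733]
ee_rot: [[0.0, -0.985, 0.173], [-0.0, 0.173, 0.985], [-1.0, -0.0, 0.0]]
ft_force: [-0.8, -0.2, -1.7]
gripper_width: 0.154
```

```bash
python3 - <<'E'
from h import *
s=state();print(s['ft_force'],s['wrist_torque'])
go([.551,-.153,.165],1.397)
p,d=snapshot("side");q=p[180:300,230:370]
cv2.imwrite(f"pics/side7.png",cv2.resize(q[:,:,::-1],None,fx=5,fy=5,interpolation=2))
E
```

```text
[-0.81038754 -0.15671471 -1.70062544] [0.06539025 0.03249035 0.01077531]
rot [-0.      0.0001  0.0004] deg 0.0 shift [ 0.0083  0.0001 -0.0002] n 0.008
```

View pics/side7.png

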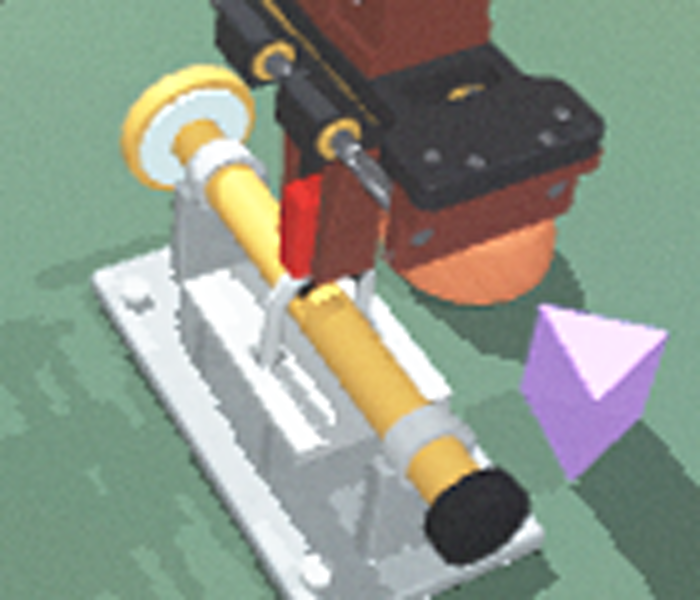

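Call:
carry_out(plan=[[0, 0, 0, 0.002, 0, 0, 0], [0, 0, 0, 0.004, 0, 0, 0], [0, 0, 0, 0.006, 0, 0, 0], [0, 0, 0, 0.007, 0, 0, 0], [0, 0, 0, 0.007, 0, 0, 0]])

```text
t: 9.2
eef_pos: [0.5512, -0.1529, 0.1666]
ee_rot: [[0.001, -0.985, 0.173], [-0.0, 0.173, 0.985], [-1.0, -0.001, 0.0]]
ft_force: [-0.6, -0.2, -1.5]
gripper_width: 0.155
```

```bash
python3 - <<'E'
from h import *
s=state();print(s['ft_force'],s['wrist_torque'])
go([.551,-.153,.1655],1.397)
E
```

```text
[-0.60836417 -0.19438798 -1.48590862] [0.04437276 0.16889808 0.02964413]
rot [-0.      0.      0.0007] deg 0.0 shift [ 0.0011  0.0002 -0.0002] n 0.001
```

Call:
carry_out(plan=[[0, 0, 0, 0.001, 0, 0, 0], [0, 0, 0, 0.0015, 0, 0, 0], [0, 0, 0, 0.002, 0, 0, 0], [0, 0, 0, 0.0025, 0, 0, 0], [0, 0, 0, 0.0025, 0, 0, 0]])

```text
t: 9.82
eef_pos: [0.5514, -0.1529, 0.1663]
ee_rot: [[0.001, -0.985, 0.173], [-0.0, 0.173, 0.985], [-1.0, -0.001, -0.0]]
ft_force: [-6.9, 2.4, 19.8]
gripper_width: 0.157
```

Call:
carry_out(plan=[[0, 0, 0, -0.0015, 0, 0, 0], [0, 0, 0, -0.0015, 0, 0, 0.02], [0, 0, 0, -0.0015, 0, 0, 0.05], [0, 0, 0, -0.0015, 0, 0, 0.0878], [0, 0, 0, -0.0015, 0, 0, 0.0878]])

```text
t: 10.45
eef_pos: [0.5513, -0.1529, 0.1655]
ee_rot: [[0.001, -0.985, 0.173], [-0.0, 0.173, 0.985], [-1.0, -0.001, 0.0]]
ft_force: [0.6, -0.4, -0.1]
gripper_width: 0.532
```

```bash
python3 - <<'E'
from h import *
s=state();print(s['gripper_width'],s['eef_pos'],s['ft_force'],s['wrist_torque'])
p,d=snapshot("side");q=p[180:300,230:370]
cv2.imwrite(f"pics/side8.png",cv2.resize(q[:,:,::-1],None,fx=5,fy=5,interpolation=2))
E
```

```text
0.5322474045550268 [ 0.55134866 -0.15285424  0.16552841] [ 0.56727514 -0.38141677 -0.11224146] [-0.00508492  0.0303113  -0.01922582]
```

View pics/side8.png

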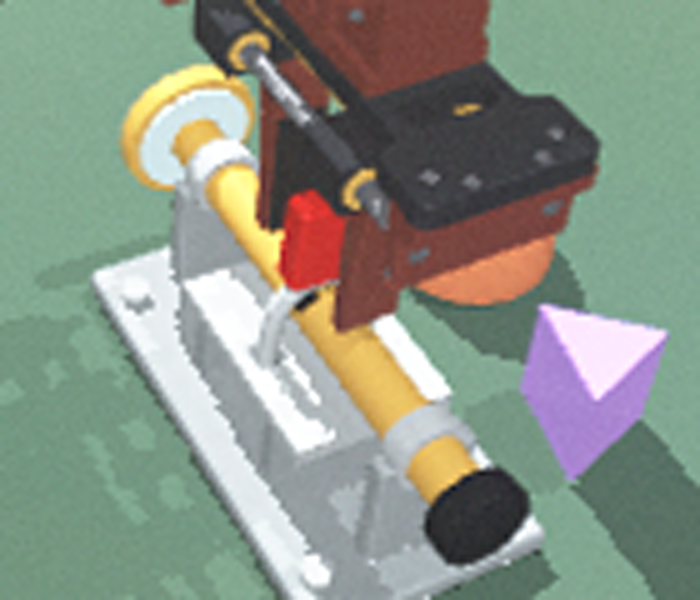

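Call:
carry_out(plan=[[0, 0, 0, 0, 0, 0, 0.07], [0, 0, 0, -0.02, 0, 0, 0.07], [0, 0, 0, -0.07, 0, 0, 0.07], [0, 0, 0, -0.13, 0, 0, 0.07], [0, 0, 0, -0.13, 0, 0, 0.07]])

```text
t: 11.12
eef_pos: [0.5534, -0.1535, 0.3006]
ee_rot: [[0.01, -0.985, 0.173], [-0.003, 0.173, 0.985], [-1.0, -0.01, -0.001]]
ft_force: [-1.0, -0.1, -0.2]
gripper_width: 0.797
```

Call:
carry_out(plan=[[0, 0, 0, 0, 0, 0.05, 0.07], [0, 0, 0, 0, 0, 0.11, 0.07], [0, 0, 0, 0, 0, 0.17, 0.07], [0, 0, 0, 0, 0, 0.23, 0.07], [0, 0, 0, 0, 0, 0.23, 0.07]])

```text
t: 11.75
eef_pos: [0.5908, 0.0773, 0.2944]
ee_rot: [[-0.0, -0.986, 0.168], [0.0, 0.168, 0.986], [-1.0, 0.0, 0.0]]
ft_force: [0.1, 0.1, -0.2]
gripper_width: 0.796
```

```bash
python3 - <<'E'
from h import *
s=state();print(s['gripper_width'],s['eef_pos'],s['ft_force'])
p,d=snapshot("side");np.savez("side9.npz",p=p,d=d);q=p[180:300,230:370]
cv2.imwrite(f"pics/side9.png",cv2.resize(q[:,:,::-1],None,fx=5,fy=5,interpolation=2))
t,dt=snapshot("top");np.savez("top9.npz",p=t,d=dt);q=t[90:240,230:410]
cv2.imwrite(f"pics/top9.png",cv2.resize(q[:,:,::-1],None,fx=4,fy=4,interpolation=2))
for n,i,D in(("side",p,d),("top",t,dt)):
    i=i.astype(int);red=(i[...,0]>130)&(i[...,1]<60)&(i[...,2]<60);b=np.zeros_like(red);b[150:260,250:400]=1
    X,u,v=cloud(n,D,red&b);print(n,len(X),X.mean(0).round(4) if len(X) else '',X.min(0).round(3),X.max(0).round(3))
for l in("tile","loupe","cover","prism"):
    for q in silhouettes(l,"side")[:1]:
        X,_,_=cloud("side",d,q['pixels']);print(l,np.round(q['location']),np.median(X,0).round(3))
E
```

```text
0.7956747292696313 [0.59081203 0.07728571 0.29443519] [ 0.11859378  0.10715985 -0.2202577 ]
side 272 [ 0.5475 -0.1598  0.1082] [ 0.533 -0.166  0.087] [ 0.568 -0.149  0.125]
top 96 [ 0.5527 -0.1523  0.1242] [ 0.538 -0.159  0.12 ] [ 0.569 -0.145  0.129]
tile [225. 165.] [0.612 0.181 0.008]
loupe [285. 267.] [ 0.531 -0.183  0.028]
cover [325. 225.] [ 0.658 -0.136  0.03 ]
prism [349. 255.] [ 0.629 -0.228  0.039]
```

View pics/side9.png

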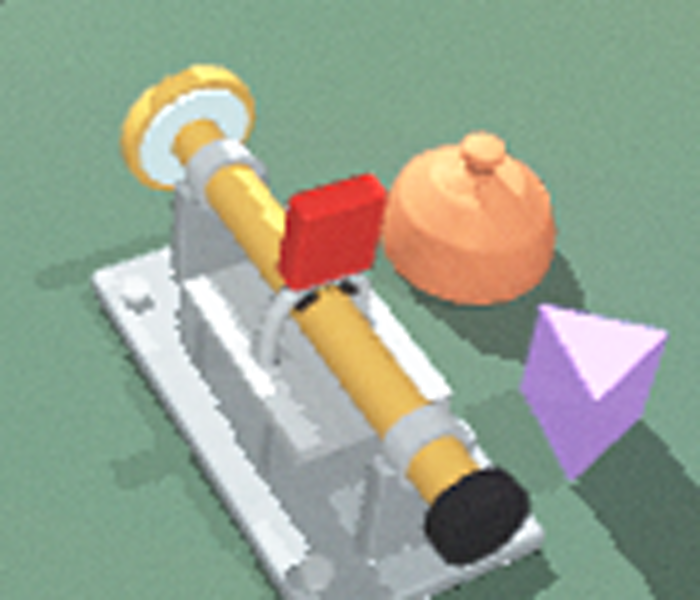

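View pics/top9.png

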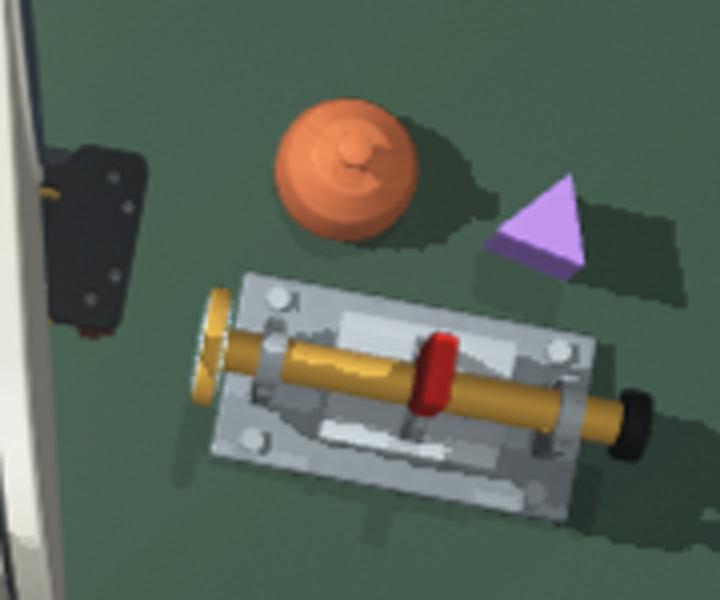

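```bash
python3 - <<'E'
from h import *
a=np.load("side0.npz");m=np.load("sidem.npz")['loupe'];b=np.load("side9.npz")
print(np.abs(a['d'][m]-b['d'][m]).mean(), np.median(cloud("side",b['d'],m)[0],0))
job_done();print(state()['t'])
E
```

```text
0.004757256 [0.39760487 0.1768462  0.0331491 ]
the job is handed in; nothing more can be done
the job is handed in; nothing more can be done
```

The U-bolt is out of its block and sits over the brass post, with both legs through the strap and the bend resting on the post. The gripper has let go and is clear, and I handed the job in at about 12 s; no verdict is reported.

- **Fit:** I found the strap holes in both camera images, so no feeling along the post was needed. The legs went in with no noticeable resistance. Contact came at about 20 N, with the leg ends worked out at about 24.7 mm (24 mm is home).
- **After release:** The last pictures show the U-bolt upright, square to the post and centred. Its grip tops out at about 124 mm, against 123 mm expected.
- **Bystanders:** The tile, cover and prism were found within about 1 mm of their starting positions.
- **Check that disagreed:** The network's final loupe detection landed on the bracket, so I ignored it. The depth reading where the loupe stood at the start still gave its original position, (0.398, 0.177) m.

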